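Hook and seat the drying-box cover

TASK

Put the steel cover back on the drying box: hook its long lip under the frame's ledge with the cover tilted, then swing it down until it lies fully home and flush in the frame, and let go of it. Be gentle: do not force the cover against the box, and leave the oil stand, the pin vise and the loupe where they are.

Things in the scene. Friction and masses are not known exactly. Their poses are not given: they have to be found in the camera images.
- drybox: White drying box fixed on the bench, 240 (x -125 to 115) x 150 (y) x 60 mm high, open well on top; origin on its underside, z up, ledge at its -x end. An aluminium seat frame (200 x 116, top z 74) is clamped on its deck; the whole frame (ledge, strip, pads, catch) may be shifted by up to 14 mm either way along the box's x. No pose tells this shift: feel for it. Recess in the frame: 75 wide (y).
- seat (a point): (0,0,64) mm in the box: where the cover's origin ends, but for the frame shift. The cover rests on a shelf (x above 36 mm) and two pads (x -42 to -34, |y| 27 to 37.5), tops at z 64, its axes along the box's, its top flush with the frame. It is too long to go in level or straight down: hook it tilted 0.2 to 0.35 rad, lip end low, pressing the strip until it is 6.5 to 9.5 mm behind its end place; then swing down.
- ledge (a point): Lower edge of the ledge, nominal (-54,0,70.5) mm in the box, fixed on the box (the true edge is off by the frame shift along x). The ledge is a bar across the recess covering all x below this, 3.5 mm thick, top at z 74; the well under it is open, so the tilted lip may dip below z 64 there. Box axes.
- strip_face (a point): Nominal (-61.5,0,64) mm in the box (true place off by the frame shift): free face of an upright spring strip under the ledge, y -30 to 30, z 44 to 69. It yields 10 mm towards -x: 2.5 N at first touch, 0.4 N more per mm, 6.5 N at its hard stop. Once the cover is down and let go or eased forward, the strip pushes it forward, short lip under the catch, to its end place (strip free again, 0.5 mm play).
- catch (a point): Lower edge of the front catch, nominal (46.5,0,70.5) mm in the box (true place off by the frame shift): a bar across the recess covering all x above this, 3.5 mm thick, top at z 74; under it, at x 52.5, the front stop wall. Box axes.
- cover: Loose steel cover, 0.18 to 0.27 kg, lying flat, grip up. Origin at the middle of its underside. In mm: plate x -41 to 45, y -35 to 35, z 0 to 4, with a raised part (x -37 to 45, full width) to z 10. Lips, y -25 to 25, z 0 to 4: long at -x (to x -61), short at +x (to x 52.5). Keep its contact force on the box below 35 N: 10 N is enough.
- cover_lip (a point): Middle of the tip of the cover's long lip: (-61, 0, 2) mm in the cover's frame; same axes.
- cover_grip (a point): Point in the grip, (0, 0, 30) mm in the cover's frame; same axes. The grip is an upright rib, 44 long (x -22 to 22), 12 thick (y -6 to 6), from z 10 to z 40 in the cover's frame; pinch it across y.
- oil_stand: Bystander: round red lacquered oil cup stand, 68 mm across, 26 mm high with a 50 mm brass stem; origin under its centre.
- pin_vise: Bystander: nickel pin vise lying on the bench, about 120 mm long along its x, 11 mm thick; origin under its middle.
- loupe: Bystander: loupe with horn rim and smoky lens, 38 mm across, 26 mm high; origin under its centre.
There are look-alikes about, which are no part of the job. Several things have the shape of the cover; the one meant has the colours described above.

How it is judged:
By the outcome, as a careful person would: the job done as asked, in the order asked, and still so for the second after the job is handed in, with the robot touching nothing.
It also fails if it takes over 51 s, if anything falls off the work surface, if the arm or the gripper's body presses on something with over 40 N, if the wrist force passes 120 N, or if a joint passes its speed limit or range.

ROBOT

A 6-joint arm with a two-finger parallel gripper is mounted at the origin on the work surface. World frame = base frame: x ahead of the robot, y to its left, z up, the work surface at z = 0. Lengths are in m, angles in degrees, forces in N, time in s.
With the tool pointing down it reaches from about 0.35 to 0.875 m from the base axis. Payload 4.2 kg.
Tool frame: the origin (TCP) lies between the finger pads; the fingertips stand 17 mm ahead of it and the grasp point (between the pads) lies 2 mm behind it; z points along the fingers, y is the direction in which the jaws open and shut (so a half turn about z gives the same grasp; the last joint's range is limited). The gripper opens to 87 mm and grips with 3 to 60 N. Pads are 19 mm wide; open, the fingers measure 117 mm over their backs; the gripper's body (75 mm by 190 mm) begins 51 mm behind the grasp point.
Start: joints at [86.723, 22.042, 0.453, 0, -68.411, -14.817], TCP at [0.194, 0.594, 0.24] pointing down, gripper open.
Joint ranges: [-179.83, 179.83], [-69.29, 118.12], [-61.27, 80.66], [-181.25, 117.63], [-171.15, -9.14], [-177.46, 177.46]. Speed limits (degrees/s): [159.86, 159.86, 180, 180, 180, 180].

INTERFACE

Orientations are given as a 3x3 rotation matrix whose columns are the frame's x, y, z axes.
In Python, from station import r gives the robot as it stands.
- The arm moves only by the shell command python3 -m creep 'ROWS'. ROWS is JSON, a list of rows, each a list of 7 numbers: the opening, from 0 (shut) to 1 (fully open), then the shift along the tool's x, y, z scaled (see below), then the turn, a rotation vector about the tool's x, y, z scaled (see below). A call has 1 to 5 rows; each row is the pose to reach, as a shift and turn from the pose measured when the call began, along the tool's axes at that moment, turning the shorter way round; what a row does not reach only later rows make up. The controller multiplies each number of a shift by 300 mm and each number of a turn by 180 degrees. A row lasts 1/12 s, in which the tool goes at most 41.7 mm and 7.16 degrees, less where a joint would pass 70% of its speed; a pose out of reach is approached as far as the arm can. A call with a number of a shift or a turn outside -1 to 1 is refused whole. A call with a gripper value outside its range is refused whole. The fingers move at their own pace and stop on an object; the grip force is fixed at half the most. Time passes only in rows, so rows that repeat a pose let the fingers close. It gives the time, the measured TCP pose, the force and the opening at its end, in the units of the state.
- r.sense(): the state, without advancing time (a new reading comes with each control period).
- r.capture(name): name is "scene" or "top" or "wrist"; returns the picture (384x512x3 uint8, blue, green, red); there is no depth.
- r.camera_model(name): a dict with "mtx" (3x3 intrinsics, pixels), "dist" ([k1, k2, p1, p2, k3] as OpenCV has them; the pictures are not rectified), "R" (3x3) and "t" (3): a world point X has camera coordinates R X + t; the wrist camera has in their place "mount" (4x4, takes a point from camera to tool coordinates, whose origin is the TCP and whose axes are the flange's). Camera axes: x right, y down, z forward; pixel columns grow to the right and rows downward; lengths in m; the calibration is good to about 2 mm. A picture is of the moment at which its call begins: read the wrist's pose just before it. camera_model takes no time and is no camera call.
- r.finish_job(): hands the job in, once; it reports no verdict.
Trained networks look in the newest picture that a camera, given by its name, has taken for a name from the list of things; names that differ only in an ending like _2 or _b are one class to them, and where a whole thing is asked for, a point or a joint stands for the part that bears it (a point fixed in the world has none). Each returns a list of dicts, best first, with "score" (0 to 1); they miss things now and then, are a little off and sometimes report something else, mostly with a low value. They report only what shows in the picture. A call takes as long as a camera call. They do not tell look-alikes from the thing itself.
- r.recognise(camera, target): "rect" ([left, top, right, bottom] as shares, 0 to 1, of the picture: columns of its width, rows of its height, round what is visible of it).
- r.outline_of(camera, target): "pixels" (384x512 bool, what is visible of it) and "rect" ([left, top, right, bottom] as shares, 0 to 1, of the picture: columns of its width, rows of its height, round what is visible of it).
The state is a dict: "time_s": time; "joints": joint angles; "joint_velocities": joint speeds; "effort": joint torques, N m; "tcp_pos": TCP position; "ee_rot": TCP orientation; "wrist_force": force on the tool from outside, world axes, zero at the start; "moment": the same for the moment, N m; "gripper_width": opening from 0.0 (shut) to 1.0 (fully open).
Only numpy, scipy, OpenCV 4.12 (cv2) and the standard library are available. Lean on these libraries where they do the work, as an engineer would, in place of code of your own. Each camera call takes 0.05 s, during which the arm holds its last target.

## Working session

There is one attempt and no reset: what is moved stays moved. The work goes in short steps, Python scripts to look and compute and a shell command to move; the robot and the scene stay as the last step left them, time stands still between calls to the robot, and variables do not carry over. Pictures are saved under pics/ and viewed, and the job is handed in when it is done.

```bash
ls; mkdir -p pics; python3 - <<'E'
from station import r
import cv2
s=r.sense();print({k:s[k] for k in s if k not in('effort','joint_velocities')})
for n in("scene","top","wrist"):
    cv2.imwrite(f"pics/{n}0.png",r.capture(n))
    print(n,{k:__import__('numpy').round(v,4).tolist() for k,v in r.camera_model(n).items()})
E
```

```text
pics
{'time_s': 0.0, 'joints': array([ 8.67221921e+01,  2.20904539e+01,  3.80620575e-01, -2.97203147e-02,
       -6.84103295e+01, -1.48168666e+01]), 'tcp_pos': array([0.1939163 , 0.59356895, 0.23846664]), 'ee_rot': array([[ 9.50485170e-01, -3.10769336e-01, -6.01448178e-04],
       [-3.10769910e-01, -9.50482927e-01, -2.06617945e-03],
       [ 7.04389885e-05,  2.15078492e-03, -9.99997685e-01]]), 'wrist_force': array([0.16712945, 0.77077386, 0.14095362]), 'moment': array([-0.03462819,  0.0018479 ,  0.06885396]), 'gripper_width': 0.9969393090502007}
scene {'mtx': [[443.683, 0.0, 257.355], [0.0, 443.683, 191.5808], [0.0, 0.0, 1.0]], 'dist': [-0.1155, 0.0, 0.0, 0.0, 0.0], 'R': [[-0.6764, 0.7365, -0.0041], [0.4022, 0.3647, -0.8398], [-0.6171, -0.5697, -0.5429]], 't': [0.3061, -0.1866, 1.3313]}
top {'mtx': [[422.5519, 0.0, 254.1774], [0.0, 422.5519, 192.1657], [0.0, 0.0, 1.0]], 'dist': [-0.1149, 0.0, 0.0, 0.0, 0.0], 'R': [[0.0127, -0.9998, 0.017], [-0.9869, -0.0153, -0.1608], [0.161, -0.0148, -0.9868]], 't': [0.0791, 0.5535, 0.9935]}
wrist {'mtx': [[275.6057, 0.0, 257.6664], [0.0, 275.6057, 191.9566], [0.0, 0.0, 1.0]], 'dist': [-0.0648, 0.0, 0.0, 0.0, 0.0], 'mount': [[-0.0003, -0.9679, -0.2514, 0.0699], [1.0, -0.0002, -0.0003, -0.0001], [0.0003, -0.2514, 0.9679, -0.1452], [0.0, 0.0, 0.0, 1.0]]}
```

View pics/scene0.png

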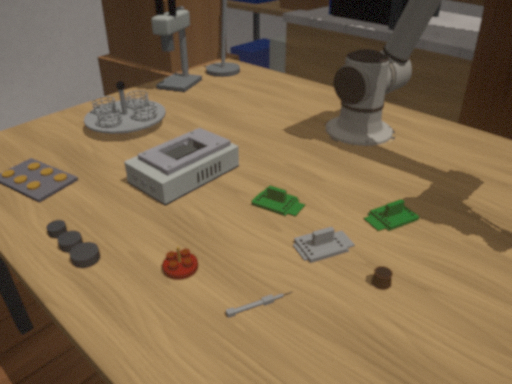

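View pics/top0.png

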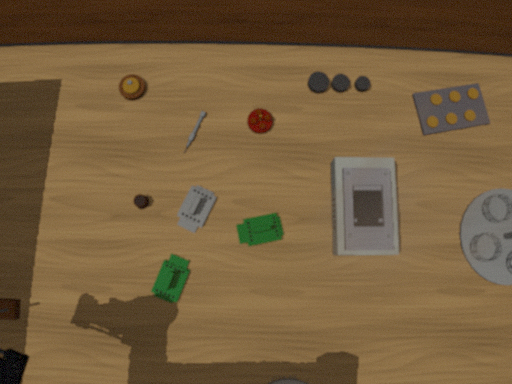

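View pics/wrist0.png

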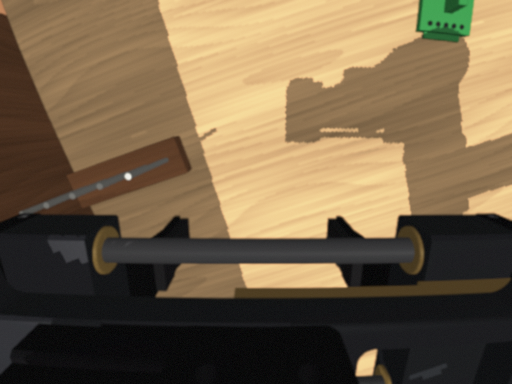

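```bash
python3 - <<'E'
import cv2
t=cv2.imread("pics/top0.png");s=cv2.imread("pics/scene0.png")
f=lambda im,x,y,w,h,k:cv2.resize(im[y:y+h,x:x+w],None,fx=k,fy=k,interpolation=cv2.INTER_CUBIC)
cv2.imwrite("pics/tbox.png",f(t,320,145,90,120,5))
cv2.imwrite("pics/tcov.png",f(t,165,175,70,65,8))
cv2.imwrite("pics/sbox.png",f(s,115,120,135,85,5))
cv2.imwrite("pics/scov.png",f(s,285,215,75,55,8))
E
```

```text
(no output)
```

View pics/tbox.png

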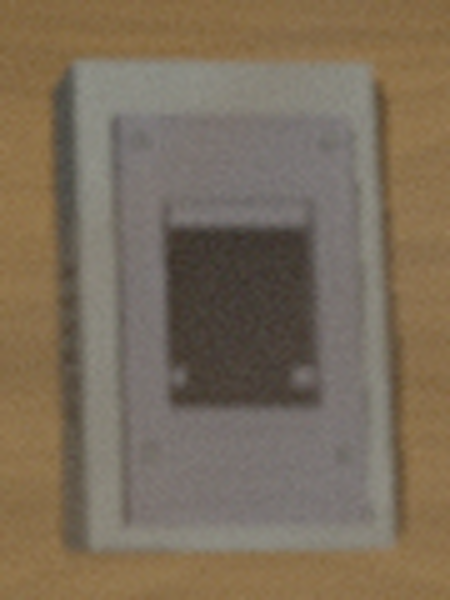

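View pics/tcov.png

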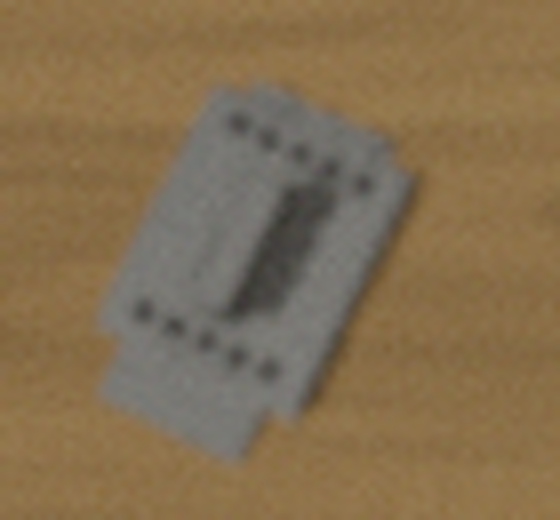

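View pics/sbox.png

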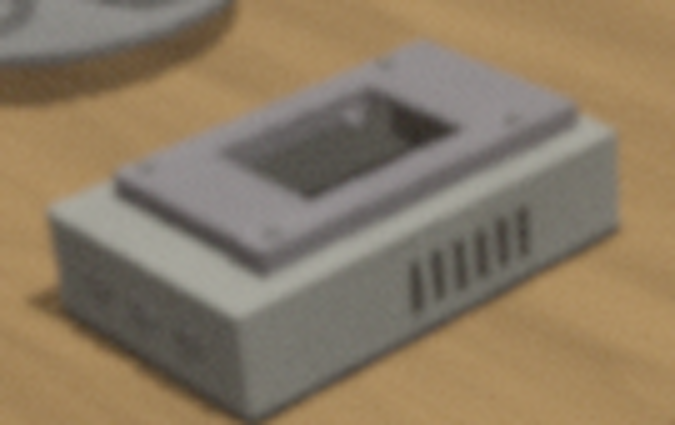

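View pics/scov.png

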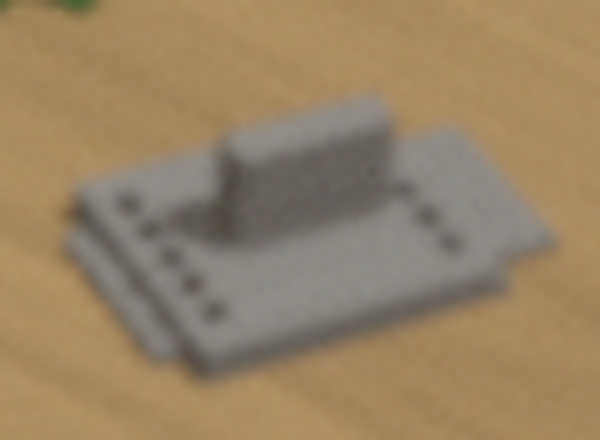

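```bash
cat > h.py <<'E'
import numpy as np,cv2
from station import r
from scipy.optimize import least_squares
from scipy.spatial.transform import Rotation as Rn
def cam(n,s=None):
    m=r.camera_model(n)
    if n=="wrist":
        T=np.eye(4);T[:3,:3]=s['ee_rot'];T[:3,3]=s['tcp_pos'];W=np.linalg.inv(T@np.array(m['mount']))
        return np.array(m['mtx']),np.array(m['dist']),W[:3,:3],W[:3,3]
    return tuple(np.array(m[k]) for k in('mtx','dist','R','t'))
def proj(c,X):
    K,D,R,t=c
    return cv2.projectPoints(np.array(X,float).reshape(-1,1,3),cv2.Rodrigues(R)[0],t,K,D)[0].reshape(-1,2)
def fit(obs,p0,shift=False,fixz=None):
    # obs: list of (cam, [(local mm),..], [(px)]) ; p = x,y,z(mm),yaw
    def res(p):
        o=[]
        R=Rn.from_euler('z',p[3]).as_matrix()
        for c,L,P in obs:
            L=np.array(L,float)
            if shift: L=L+np.array([[p[4]*(l[2]>60),0,0] for l in L])
            X=(L@R.T+p[:3])/1000
            o.append((proj(c,X)-np.array(P)).ravel())
        o=np.concatenate(o)
        if fixz is not None:o=np.append(o,(p[2]-fixz)*2)
        return o
    s=least_squares(res,p0,x_scale=[10,10,10,.05]+([10] if shift else []),loss='soft_l1')
    return s.x,res(s.x).reshape(-1,2) if fixz is None else res(s.x)[:-1].reshape(-1,2)
E
python3 - <<'E'
from h import *
T,S=cam('top'),cam('scene')
b=lambda a,k,o:np.array(a,float)/k+o-0.5+0.5/k
boxT=b([(75,62),(372,66),(395,545),(90,548),(115,115),(355,120),(375,522),(128,522)],5,(320,145))
LT=[(115,75,60),(115,-75,60),(-125,-75,60),(-125,75,60),(100,58,74),(100,-58,74),(-100,-58,74),(-100,58,74)]
boxS=b([(50,213),(248,318),(618,128),(252,420),(618,232),(60,305),(115,185),(262,265),(580,108),(425,40)],5,(115,120))
LS=[(115,-75,60),(115,75,60),(-125,75,60),(115,75,0),(-125,75,0),(115,-75,0),(100,-58,74),(100,58,74),(-100,58,74),(-100,-58,74)]
p,e=fit([(T,LT,boxT),(S,LS,boxS)],[550,-100,0,0,0],True);print(p.round(2),np.degrees(p[3]));print(e.round(1).tolist())
cT=b([(105,390),(238,462),(215,90),(412,178),(100,325),(300,415),(390,140)],8,(165,175))
L1=[(-61,25,4),(-61,-25,4),(45,35,10),(45,-35,10),(-41,35,4),(-41,-35,4),(52.5,-25,4)]
cS=b([(75,195),(205,358),(460,125),(552,240)],8,(285,215))
L2=[(45,-35,10),(45,35,10),(-61,-25,4),(-61,25,4)]
p,e=fit([(T,L1,cT),(S,L2,cS)],[550,200,0,-.3]);print(p.round(2),np.degrees(p[3]));print(e.round(1).tolist())
E
```

```text
[ 5.2667e+02 -1.8708e+02 -2.0000e+00  1.0000e-02 -1.3760e+01] 0.7336045750895567
[[-0.1, 0.3], [-0.5, -0.0], [-0.2, 0.9], [-0.2, 0.9], [0.3, -0.2], [-1.2, -0.8], [-1.2, 0.8], [0.4, 1.2], [-1.0, -0.6], [-2.2, 0.2], [-0.3, 0.5], [0.2, 2.3], [0.4, 0.4], [0.9, 2.3], [-0.9, -2.3], [-0.2, -2.3], [-0.8, -0.9], [-0.6, -0.0]]
[ 5.1945e+02  2.3349e+02 -2.6100e+00 -4.2000e-01] -24.15745726443676
[[-1.0, 0.9], [0.1, 0.3], [-0.1, -1.0], [-0.1, -0.5], [-0.4, 0.3], [-0.6, 0.7], [0.6, 0.3], [-0.8, -0.5], [-0.2, 0.5], [-1.4, 0.2], [0.4, -0.1]]
```

```bash
cat >> h.py <<'E'
def Rc(yaw,tilt=0):
    # tool rot with tool x along cover x (yaw deg), tool y=-cover y, cover tilted lip(-x) down by tilt rad
    C=Rn.from_euler('z',yaw,degrees=True).as_matrix()@Rn.from_euler('y',-tilt).as_matrix()
    return C@np.diag([1,-1,-1.])
def plan(pos,R,s=None):
    s=s or r.sense()
    A=np.array(s['ee_rot']);d=A.T@(np.array(pos)-s['tcp_pos'])
    v=Rn.from_matrix(A.T@R).as_rotvec()
    print('t',round(s['time_s'],2),'tcp',s['tcp_pos'].round(4),'F',s['wrist_force'].round(2),'M',s['moment'].round(3),'w',round(s['gripper_width'],3))
    print('shift',(d/.3).round(4).tolist(),'turn',(v/np.pi).round(4).tolist(),'rows',round(np.linalg.norm(d)/.0417,1),round(np.degrees(np.linalg.norm(v))/7.16,1))
E
python3 -c "
from h import *
plan([.446,.266,.2],Rc(-24))"
```

```text
t 0.15 tcp [0.194  0.5937 0.2387] F [ 0.25  0.31 -0.47] M [-0.035 -0.005  0.012] w 1.0
shift [1.1379, 0.7771, 0.1305] turn [0.0005, -0.0001, 0.0328] rows 10.0 0.8
```

```bash
python3 -m creep '[[1,0.57,0.39,0.065,0,0,0.033],[1,0.57,0.39,0.065,0,0,0.033],[1,0.57,0.39,0.065,0,0,0.033],[1,0.57,0.39,0.065,0,0,0.033],[1,0.57,0.39,0.065,0,0,0.033]]'; python3 -c "
from h import *
plan([.446,.266,.2],Rc(-24))"
```

```text
time_s: 0.57
tcp_pos: [0.3207, 0.4276, 0.219]
ee_rot: [[0.914, -0.407, -0.001], [-0.407, -0.914, -0.002], [0.0, 0.002, -1.0]]
wrist_force: [1.0, -0.2, -0.3]
gripper_width: 1.0
t 0.57 tcp [0.3207 0.4276 0.219 ] F [ 0.98 -0.18 -0.27] M [ 0.05 -0.1   0.03] w 1.0
shift [0.6007, 0.3219, 0.0643] turn [0.0007, -0.0001, -0.0] rows 4.9 0.0
```

```bash
python3 -m creep '[[1,0.6,0.322,0.064,0,0,0],[1,0.6,0.322,0.064,0,0,0],[1,0.6,0.322,0.064,0,0,0],[1,0.6,0.322,0.064,0,0,0],[1,0.6,0.322,0.064,0,0,0]]' >/dev/null; python3 -c "
from h import *
s=r.sense();im=r.capture('wrist');cv2.imwrite('pics/w1.png',im);np.save('w1.npy',np.hstack([s['ee_rot'],s['tcp_pos'][:,None]]))
print(s['time_s'],s['joint_velocities'].round(2))
cv2.imwrite('pics/w1c.png',cv2.resize(im[0:220,140:380],None,fx=3.3,fy=2.7))
plan([.446,.266,.2],Rc(-24))"
```

```text
0.9833 [-54.54   6.86   2.13   0.31   5.29  53.82]
t 1.03 tcp [0.4487 0.2593 0.1989] F [ 2.02 -2.33 -0.  ] M [-0.272 -0.292 -0.007] w 1.0
shift [-0.0174, -0.0166, -0.0036] turn [0.0018, -0.0, -0.0018] rows 0.2 0.1
```

View pics/w1.png

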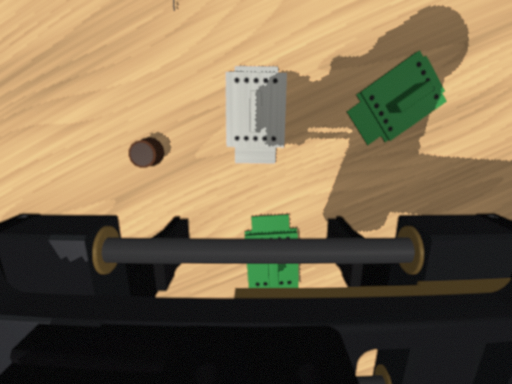

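```bash
python3 -m creep '[[1,-0.017,-0.017,0,0,0,0],[1,-0.017,-0.017,0,0,0,0],[1,-0.017,-0.017,0,0,0,0]]' >/dev/null; cat > look.py <<'E'
import sys
from h import *
n=sys.argv[1];x0,y0,w,h,k=map(float,sys.argv[2:7])
s=r.sense();im=r.capture('wrist');cv2.imwrite(f'pics/{n}.png',im);np.savez(n,ee_rot=s['ee_rot'],tcp_pos=s['tcp_pos'])
print(s['time_s'],s['tcp_pos'],s['joint_velocities'].round(2))
x0,y0,w,h=map(int,(x0,y0,w,h))
cv2.imwrite(f'pics/{n}c.png',cv2.resize(im[y0:y0+h,x0:x0+w],None,fx=k,fy=k,interpolation=cv2.INTER_CUBIC))
E
python3 look.py w2 200 50 110 120 5; python3 -c "
from h import *
plan([.446,.266,.12],Rc(-24))"
```

```text
1.2833 [0.44589909 0.26658226 0.19875688] [ 1.26 -0.17  0.22  0.17  0.06  0.04]
t 1.33 tcp [0.4457 0.267  0.1989] F [-0.26  0.18 -0.52] M [0.001 0.004 0.018] w 1.002
shift [0.0022, 0.001, 0.263] turn [0.0018, 0.0, -0.0014] rows 1.9 0.1
```

View pics/w2c.png

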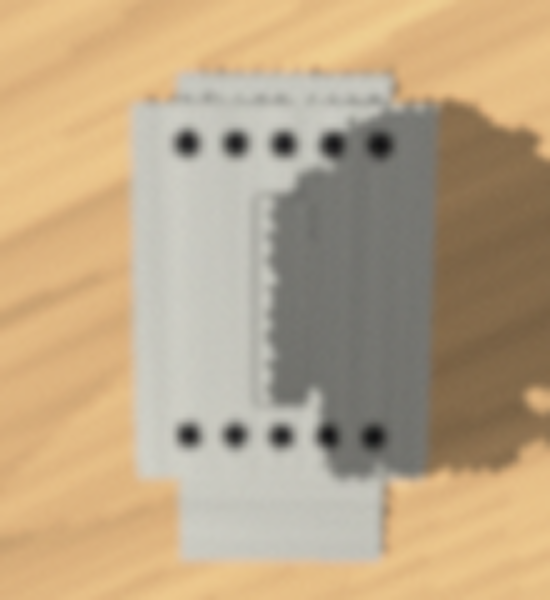

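```bash
python3 -m creep '[[1,-0.08,0.05,0.25,0,0,0],[1,-0.08,0.05,0.25,0,0,0],[1,-0.08,0.05,0.25,0,0,0],[1,-0.08,0.05,0.25,0,0,0]]' >/dev/null; 
python3 look.py w3 160 10 180 160 4
```

```text
1.6667 [0.4160722  0.26297442 0.12305469] [-0.96 -1.69  5.49  1.71  0.35  0.01]
```

View pics/w3c.png

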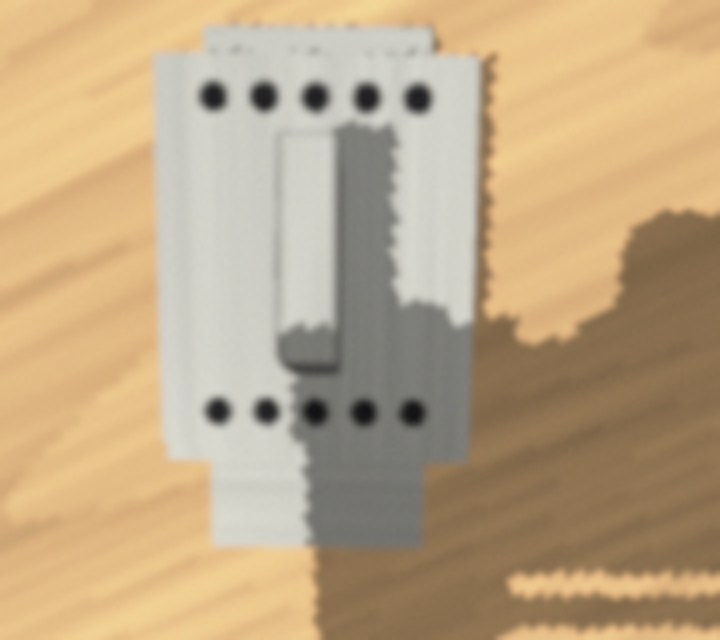

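```bash
python3 - <<'E'
from h import *
b=lambda a,k,o:np.array(a,float)/k+o-0.5+0.5/k
c2=cam('wrist',np.load('w2.npz'));c3=cam('wrist',np.load('w3.npz'))
L=[(45,35,10),(45,-35,10),(-41,35,4),(-41,-35,4),(-61,25,4),(-61,-25,4),(52.5,25,4),(52.5,-25,4)]
P2=b([(132,100),(440,100),(136,475),(428,475),(180,558),(384,555),(180,72),(392,72)],5,(200,50))
P3=b([(153,55),(482,55),(167,460),(468,462),(213,547),(422,547),(205,28),(432,28),(278,130),(336,130)],4,(160,10))
L3=L+[(22,6,40),(22,-6,40)]
for o,z in(([(c2,L,P2),(c3,L3,P3)],None),([(c2,L,P2)],None),([(c3,L3,P3)],None),([(c2,L,P2),(c3,L3,P3)],0)):
    p,e=fit(o,[520,230,0,-.42],fixz=z);print(p.round(2),np.degrees(p[3]).round(2));
print(e.round(1).tolist())
E
```

```text
[ 5.2050e+02  2.3383e+02 -1.5900e+00 -4.3000e-01] -24.74
[ 5.2089e+02  2.3339e+02 -1.6700e+00 -4.3000e-01] -24.67
[ 5.2024e+02  2.3401e+02 -9.9000e-01 -4.3000e-01] -24.76
[ 5.2029e+02  2.3386e+02 -2.3000e-01 -4.3000e-01] -24.76
[[-0.2, 0.2], [-0.3, 0.8], [0.7, 0.7], [-0.6, 1.1], [0.2, 0.4], [-0.3, 1.3], [-0.7, -0.0], [0.3, 0.4], [0.0, -0.8], [-0.4, 0.1], [0.5, -0.1], [-0.0, 0.2], [0.2, -0.3], [0.4, 0.2], [-0.4, -0.9], [0.3, -0.3], [-0.5, -0.5], [0.8, -0.4]]
```

```bash
python3 -c "
from h import *
plan([.5203,.2339,.085],Rc(-24.75))"
```

```text
t 1.72 tcp [0.4179 0.2644 0.1248] F [0.56 0.41 0.22] M [ 0.096 -0.086 -0.022] w 1.003
shift [0.353, -0.047, 0.133] turn [0.0015, -0.0004, 0.0039] rows 2.7 0.1
```

```bash
python3 -m creep '[[0.6,0.353,-0.047,0.133,0.0015,0,0.004],[0.6,0.353,-0.047,0.133,0.0015,0,0.004],[0.6,0.353,-0.047,0.133,0.0015,0,0.004],[0.6,0.353,-0.047,0.133,0.0015,0,0.004],[0.6,0.353,-0.047,0.133,0.0015,0,0.004]]' >/dev/null;  python3 -c "
from h import *
plan([.5203,.2339,.031],Rc(-24.75))"
```

```text
t 2.13 tcp [0.5229 0.2346 0.086 ] F [-0.71  0.26 -0.42] M [ 0.059  0.036 -0.023] w 0.71
shift [-0.0074, 0.0063, 0.1834] turn [-0.0008, -0.001, -0.0005] rows 1.3 0.0
```

```bash
python3 -m creep '[[0.6,-0.008,0.006,0.1,0,0,0],[0.6,-0.008,0.006,0.183,0,0,0],[0.6,-0.008,0.006,0.183,0,0,0],[0.6,-0.008,0.006,0.183,0,0,0]]' >/dev/null;  python3 -c "
from h import *
plan([.5203,.2339,.031],Rc(-24.75));cv2.imwrite('pics/s1.png',cv2.resize(r.capture('scene')[180:300,260:440],None,fx=4,fy=4))"
```

```text
t 2.47 tcp [0.5201 0.2348 0.0319] F [ 0.36 -0.45 -0.71] M [ 0.061 -0.051  0.04 ] w 0.599
shift [0.0019, 0.0024, 0.0032] turn [-0.0007, -0.0011, 0.0] rows 0.0 0.0
```

View pics/s1.png

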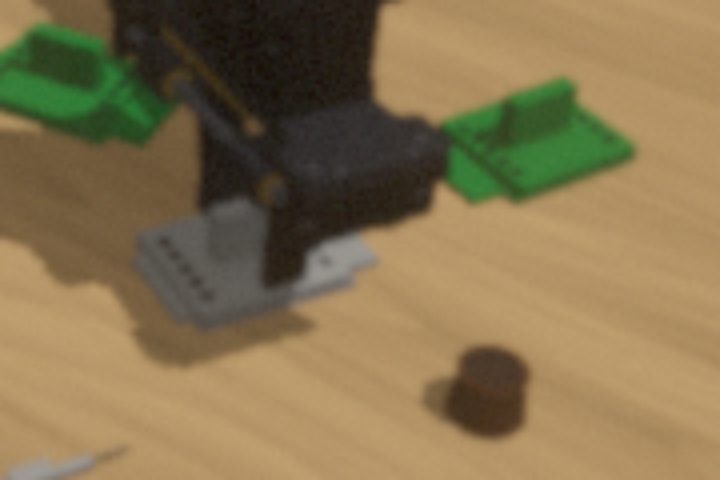

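Fingers straddle the rib on the steel cover. Closing.

```bash
for i in 1; do python3 -m creep '[[0,0.002,0.002,0.002,0,0,0],[0,0.002,0.002,0.002,0,0,0],[0,0.002,0.002,0.002,0,0,0],[0,0.002,0.002,0.002,0,0,0],[0,0.002,0.002,0.002,0,0,0]]'; done
```

```text
time_s: 2.93
tcp_pos: [0.5215, 0.2348, 0.033]
ee_rot: [[0.908, -0.418, 0.007], [-0.418, -0.908, 0.003], [0.005, -0.006, -1.0]]
wrist_force: [0.6, -0.2, -0.4]
gripper_width: 0.304
```

```bash
python3 -m creep '[[0,0,0,0,0,0,0],[0,0,0,0,0,0,0],[0,0,0,0,0,0,0],[0,0,0,0,0,0,0],[0,0,0,0,0,0,0]]'; python3 -c "
from h import *
plan([.5203,.2339,.081],Rc(-24.75))"
```

```text
time_s: 3.35
tcp_pos: [0.5213, 0.2345, 0.0332]
ee_rot: [[0.908, -0.418, 0.007], [-0.418, -0.908, 0.002], [0.005, -0.005, -1.0]]
wrist_force: [-1.7, -0.5, 3.7]
gripper_width: 0.134
t 3.35 tcp [0.5213 0.2345 0.0332] F [-1.71 -0.51  3.73] M [-0.501  0.246  0.012] w 0.134
shift [-0.0014, 0.0026, -0.1594] turn [-0.0016, -0.0016, 0.0002] rows 1.1 0.1
```

```bash
python3 -m creep '[[0,0,0,-0.1,0,0,0],[0,0,0,-0.2,0,0,0],[0,0,0,-0.35,0,0,0],[0,0,0,-0.45,0,0,0],[0,0,0,-0.45,0,0,0]]'; python3 look.py w4 0 0 512 384 1;python3 -c "
from h import *
plan([.60,.10,.2],Rc(0.73))"
```

```text
time_s: 3.77
tcp_pos: [0.5242, 0.2367, 0.1757]
ee_rot: [[0.909, -0.417, 0.02], [-0.417, -0.909, 0.011], [0.014, -0.018, -1.0]]
wrist_force: [2.2, -0.2, -1.1]
gripper_width: 0.136
3.7667 [0.52424029 0.23666643 0.17572579] [-0.07  3.53 -4.94 -2.58  5.09  0.05]
t 3.82 tcp [0.5224 0.2357 0.172 ] F [ 0.7   0.41 -2.74] M [-0.048  0.035 -0.053] w 0.141
shift [0.4251, 0.3016, -0.0933] turn [-0.0035, -0.0039, -0.1413] rows 3.8 3.6
```

View pics/w4.png

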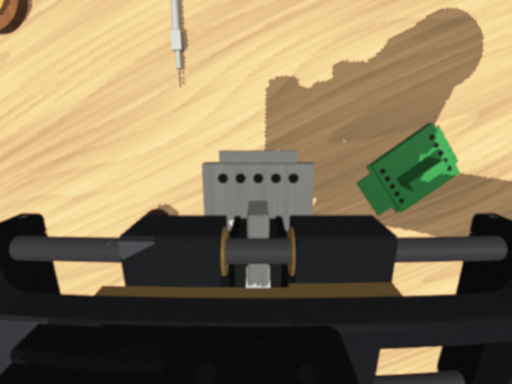

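```bash
python3 -c "
from h import *
plan([.46,.025,.25],Rc(0.73))"
```

```text
t 3.82 tcp [0.5224 0.2357 0.172 ] F [ 0.7   0.41 -2.74] M [-0.048  0.035 -0.053] w 0.141
shift [0.1073, 0.7215, -0.2686] turn [-0.0035, -0.0039, -0.1413] rows 5.6 3.6
```

```bash
python3 -m creep '[[0,0.02,0.13,-0.1,-0.0035,-0.004,-0.03],[0,0.107,0.722,-0.269,-0.0035,-0.004,-0.141],[0,0.107,0.722,-0.269,-0.0035,-0.004,-0.141],[0,0.107,0.722,-0.269,-0.0035,-0.004,-0.141],[0,0.107,0.722,-0.269,-0.0035,-0.004,-0.141]]'; python3 -c "
from h import *
plan([.40,-.185,.30],Rc(0.73))"
```

```text
time_s: 4.23
tcp_pos: [0.4655, 0.0489, 0.2408]
ee_rot: [[1.0, 0.015, -0.004], [0.015, -1.0, -0.0], [-0.004, 0.0, -1.0]]
wrist_force: [1.8, -0.4, -1.6]
gripper_width: 0.134
t 4.23 tcp [0.4655 0.0489 0.2408] F [ 1.82 -0.45 -1.58] M [-0.04  -0.178 -0.03 ] w 0.134
shift [-0.231, 0.7762, -0.1962] turn [0.0001, 0.0013, 0.0009] rows 6.0 0.0
```

```bash
python3 -m creep '[[0,-0.231,0.776,-0.196,0,0.001,0],[0,-0.231,0.776,-0.196,0,0.001,0],[0,-0.231,0.776,-0.196,0,0.001,0],[0,-0.231,0.776,-0.196,0,0.001,0],[0,-0.231,0.776,-0.196,0,0.001,0]]' >/dev/null; python3 -c "
from h import *
plan([.40,-.185,.30],Rc(0.73))"
```

```text
t 4.65 tcp [ 0.4098 -0.1458  0.2887] F [ 0.86 -0.17 -2.58] M [-0.074 -0.158 -0.032] w 0.136
shift [-0.0348, 0.1303, -0.0375] turn [-0.0003, 0.0011, 0.0009] rows 1.0 0.0
```

```bash
python3 -m creep '[[0,-0.035,0.13,-0.037,0,0.001,0.001],[0,-0.035,0.13,-0.037,0,0.001,0.001],[0,-0.035,0.13,-0.037,0,0.001,0.001],[0,-0.035,0.13,-0.037,0,0.001,0.001],[0,-0.035,0.13,-0.037,0,0.001,0.001]]' >/dev/null; python3 look.py w5 150 0 210 200 3.8
```

```text
5.0667 [ 0.39973818 -0.18402775  0.29847142] [ 1.03 -0.12  0.5   0.29 -0.12  0.11]
```

View pics/w5.png

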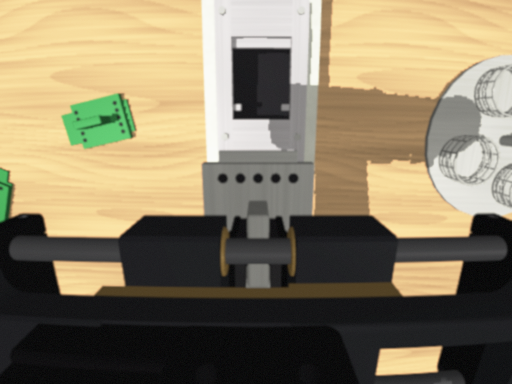

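View pics/w5c.png

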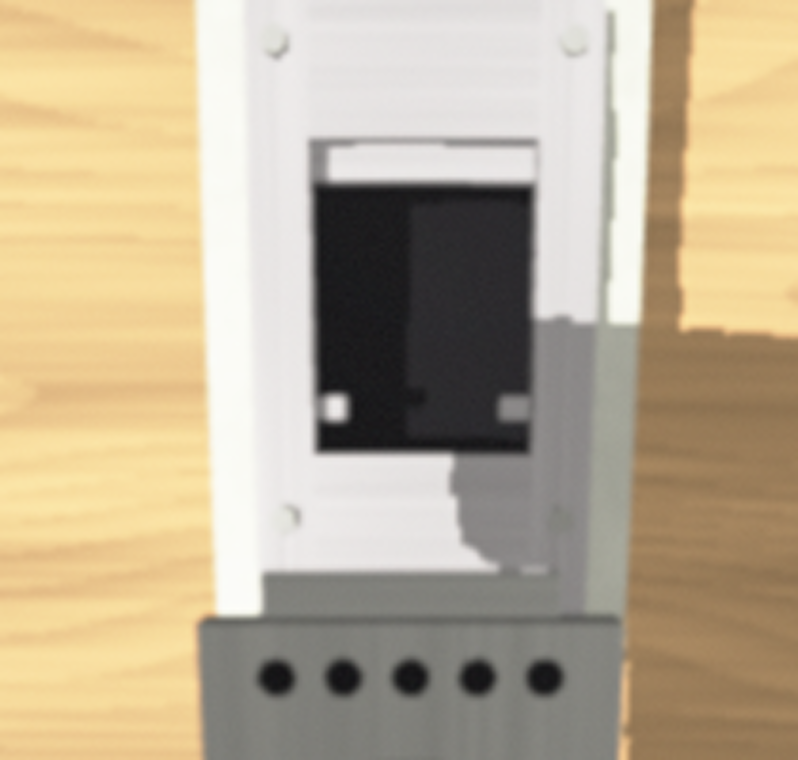

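```bash
python3 - <<'E'
from h import *
b=lambda a,k,o:np.array(a,float)/k+o-0.5+0.5/k
s=np.load('w5.npz');c=cam('wrist',s)
L=[(46.5,37.5,74),(46.5,-37.5,74),(-54,37.5,74),(-54,-37.5,74),(36,37,64),(36,-37,64),(-42,27,64),(-34,27,64),(-42,-27,64),(-34,-27,64)]
P=b([(310,140),(538,140),(316,453),(530,453),(315,185),(535,185),(350,424),(350,393),(497,424),(497,393)],3.8,(150,0))
for z in(None,0):
    p,e=fit([(c,L,P)],[515,-187,0,0],fixz=z);print(p.round(2),np.degrees(p[3]).round(2));print(e.round(1).tolist())
# cover corners vs prediction
T=np.eye(4);T[:3,:3]=s['ee_rot'];T[:3,3]=s['tcp_pos']
Lc=np.array([(45,35,10),(45,-35,10),(52.5,25,4),(52.5,-25,4)],float)
Pc=b([(198,620),(622,618),(262,573),(557,573)],3.8,(150,0))
def pr(dx,dz,pit):
    q=Rn.from_euler('y',pit).apply(Lc*[1,-1,-1])/1000+[dx,0,dz]
    return proj(c,q@T[:3,:3].T+T[:3,3])
for dx,dz,pit in((-.0007,.0332,0),(-.0007,.0322,0),(0,.0332,0),(-.0007,.0332,.02)):print(dx,dz,pit,(pr(dx,dz,pit)-Pc).round(1).tolist())
E
```

```text
[ 5.2532e+02 -1.8677e+02 -5.8900e+00  1.0000e-02] 0.7
[[0.2, 0.5], [0.1, 0.6], [-0.1, 0.1], [0.3, 0.1], [0.1, -0.4], [-0.6, -0.3], [-0.7, -1.4], [-0.8, 0.6], [0.6, -1.4], [0.7, 0.7]]
[ 5.2445e+02 -1.8676e+02 -1.4000e-01  1.0000e-02] 0.69
[[-0.3, -0.1], [0.6, 0.1], [-0.5, 0.7], [0.7, 0.8], [-0.3, -0.8], [-0.1, -0.7], [-1.0, -0.9], [-1.1, 1.0], [0.9, -0.8], [1.1, 1.1]]
-0.0007 0.0332 0 [[-1.5, 0.6], [0.5, 1.1], [-1.2, -0.3], [0.5, -0.3]]
-0.0007 0.0322 0 [[-1.8, 0.9], [0.8, 1.4], [-1.4, -0.1], [0.7, -0.2]]
0 0.0332 0 [[-1.5, -0.5], [0.5, -0.0], [-1.2, -1.4], [0.5, -1.4]]
-0.0007 0.0332 0.02 [[-1.7, 1.2], [0.7, 1.7], [-1.4, 0.0], [0.7, -0.0]]
```

```bash
python3 - <<'E'
from h import *
b=lambda a,k,o:np.array(a,float)/k+o-0.5+0.5/k
T,S=cam('top'),cam('scene')
LT=[(46.5,37.5,74),(46.5,-37.5,74),(-54,37.5,74),(-54,-37.5,74)]
PT=b([(168,200),(308,200),(172,405),(320,405)],5,(320,145))
LS=[(46.5,-37.5,74),(46.5,37.5,74),(-54,37.5,74),(-54,-37.5,74)]
PS=b([(225,152),(305,197),(460,128),(372,90)],5,(115,120))
for o in([(T,LT,PT)],[(S,LS,PS)],[(T,LT,PT),(S,LS,PS)]):
    p,e=fit(o,[515,-187,0,0],fixz=0);print(p.round(2),np.degrees(p[3]).round(2));print(e.round(1).tolist())
E
```

```text
[ 5.2430e+02 -1.8681e+02 -1.0000e-02  1.0000e-02] 0.71
[[-1.2, -0.3], [1.1, -0.2], [-0.5, 0.3], [0.6, 0.2]]
[ 5.2306e+02 -1.8544e+02 -3.0000e-02 -1.0000e-02] -0.82
[[-2.9, -0.3], [0.1, 0.8], [1.7, 0.1], [-0.0, -1.3]]
[ 5.2388e+02 -1.8633e+02 -3.0000e-02  0.0000e+00] 0.2
[[-1.2, -0.3], [1.1, 0.1], [-0.9, 0.3], [0.2, 0.5], [-3.4, -0.1], [0.0, 0.8], [1.2, -0.1], [-1.0, -1.3]]
```

```bash
cat >> h.py <<'E'
SEAT=np.array([.5243,-.1868,0]);YAW=0.7;LOC=np.array([.7,0.3,33.2])/1000
def goal(ox,oz,th,s=None,oy=0):
    Cz=Rn.from_euler('z',YAW,degrees=True).as_matrix()
    C=Cz@Rn.from_euler('y',-th).as_matrix()
    pos=SEAT+Cz@np.array([ox,oy,oz])/1000+C@LOC
    print('goal',pos.round(4));plan(pos,Rc(YAW,th),s); where(s)
def where(s=None):
    s=s or r.sense()
    Cz=Rn.from_euler('z',YAW,degrees=True).as_matrix()
    C=Cz.T@np.array(s['ee_rot'])@np.diag([1,-1,-1.])
    o=(Cz.T@(s['tcp_pos']-SEAT)-C@LOC)*1000
    e=Rn.from_matrix(C).as_euler('zyx')
    print('cover o',o.round(2),'tilt',(-e[1]).round(4),'yaw/roll',e[[0,2]].round(4),'tipX',(o+C@[-61000e-3,0,0])[0].round(2),'tipZ',(o+C@[-61,0,0])[2].round(2),'Fbox',(Cz.T@s['wrist_force']).round(2))
E
python3 -c "
from h import *
goal(12.6,115,.28)"
```

```text
goal [ 0.5284 -0.1864  0.1471]
t 5.12 tcp [ 0.4    -0.1838  0.2987] F [ 0.69 -0.2  -2.08] M [-0.042 -0.065  0.033] w 0.135
shift [0.4292, 0.0157, 0.5043] turn [-0.0006, 0.0899, 0.0006] rows 4.8 2.3
cover o [-125.08    4.25  265.52] tilt -0.0024 yaw/roll [0.0021 0.0016] tipX -186.08 tipZ 265.67 Fbox [ 0.69 -0.21 -2.08]
```

```bash
python3 -m creep '[[0,0.15,0.005,0.1,0,0.045,0],[0,0.28,0.01,0.22,0,0.09,0],[0,0.43,0.016,0.34,0,0.09,0],[0,0.43,0.016,0.45,0,0.09,0],[0,0.43,0.016,0.45,0,0.09,0]]' >/dev/null; python3 -c "
from h import *
goal(12.6,105,.28)"
```

```text
goal [ 0.5284 -0.1864  0.1371]
t 5.53 tcp [ 0.529  -0.1847  0.1603] F [-0.27 -1.41 -1.8 ] M [ 0.012  0.859 -0.072] w 0.136
shift [-0.0234, 0.0061, 0.0738] turn [-0.0012, 0.0008, 0.0012] rows 0.6 0.0
cover o [ 13.2    1.89 128.21] tilt 0.2775 yaw/roll [0.0049 0.0038] tipX -45.47 tipZ 111.5 Fbox [-0.28 -1.41 -1.8 ]
```

```bash
python3 -m creep '[[0,-0.023,0.006,0.074,-0.001,0.001,0.001],[0,-0.023,0.006,0.074,-0.001,0.001,0.001],[0,-0.023,0.006,0.074,-0.001,0.001,0.001],[0,-0.023,0.006,0.074,-0.001,0.001,0.001]]' >/dev/null; python3 -c "
from h import *
goal(12.6,77.5,.28)
cv2.imwrite('pics/s2.png',cv2.resize(r.capture('scene')[80:220,100:270],None,fx=4.5,fy=4.2))
cv2.imwrite('pics/t2.png',cv2.resize(r.capture('top')[130:270,290:440],None,fx=4.5,fy=4.2))"; python3 look.py w6 140 0 230 230 3
```

```text
goal [ 0.5284 -0.1864  0.1096]
t 5.87 tcp [ 0.5295 -0.1857  0.1384] F [ 0.65 -0.32 -0.96] M [-0.096  0.673  0.024] w 0.136
shift [-0.0303, 0.0024, 0.0911] turn [-0.0001, -0.0007, 0.001] rows 0.7 0.0
cover o [ 13.8    0.74 106.3 ] tilt 0.2823 yaw/roll [0.0032 0.0004] tipX -44.79 tipZ 89.31 Fbox [ 0.65 -0.33 -0.96]
5.9667 [ 0.52973351 -0.18610168  0.13944745] [-0.47 -0.4  -0.16 -0.19  0.1  -0.  ]
```

View pics/s2.png

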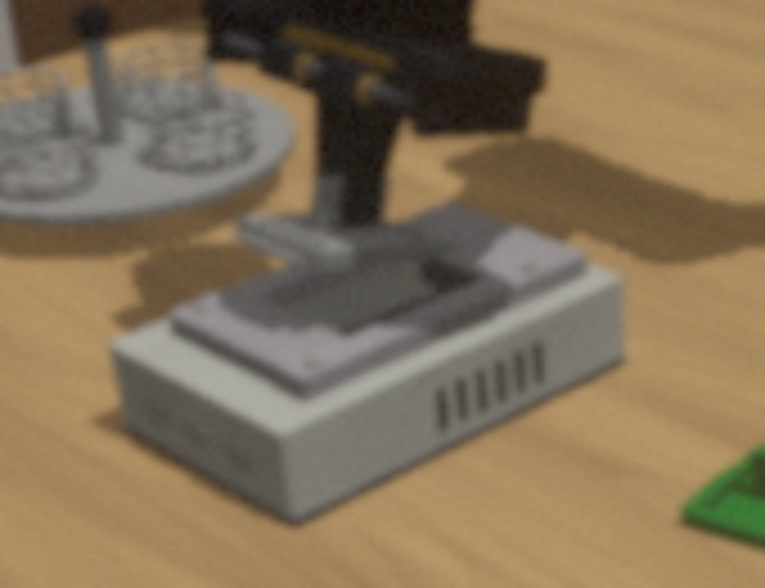

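View pics/w6.png

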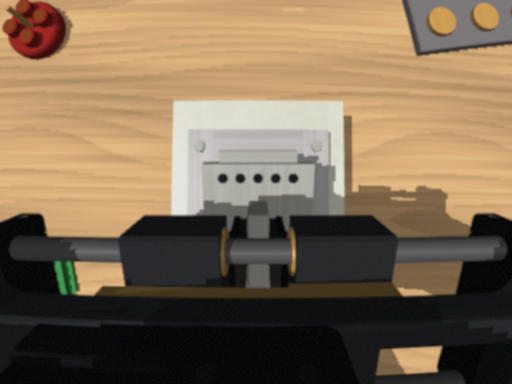

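View pics/t2.png

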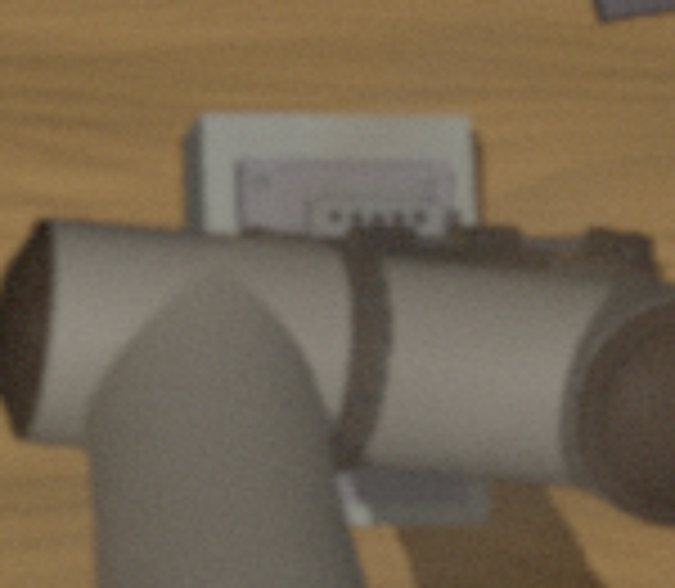

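```bash
python3 -m creep '[[0,-0.012,0.001,0.036,0,0,0.001],[0,-0.024,0.002,0.072,0,0,0.001],[0,-0.03,0.002,0.09,0,0,0.001],[0,-0.03,0.002,0.09,0,0,0.001]]'; python3 -c "
from h import *
goal(0,77.2,.28)
r.capture('wrist')
where();
r.capture('wrist')
where();
"
```

```text
time_s: 6.35
tcp_pos: [0.5278, -0.1868, 0.1107]
ee_rot: [[0.96, 0.01, 0.28], [0.01, -1.0, 0.004], [0.28, -0.001, -0.96]]
wrist_force: [-0.5, 0.3, -2.7]
gripper_width: 0.137
goal [ 0.5158 -0.1866  0.1093]
t 6.35 tcp [ 0.5278 -0.1868  0.1107] F [-0.46  0.35 -2.69] M [-0.06   0.783  0.036] w 0.137
shift [-0.0397, -0.0012, -0.0065] turn [-0.0001, -0.0012, -0.0006] rows 0.3 0.0
cover o [12.1  -0.36 78.68] tilt 0.2837 yaw/roll [-0.0019  0.0004] tipX -46.46 tipZ 61.6 Fbox [-0.46  0.35 -2.69]
cover o [12.79 -0.49 79.37] tilt 0.2851 yaw/roll [-0.0015  0.0001] tipX -45.75 tipZ 62.22 Fbox [ 0.26  0.3  -1.27]
cover o [13.29 -0.57 79.81] tilt 0.2861 yaw/roll [-0.0013 -0.0002] tipX -45.23 tipZ 62.59 Fbox [ 0.43  0.71 -2.22]
```

```bash
python3 -c "
from h import *
for i in range(3): r.capture('wrist');where()
goal(3,77.0,.28)
"
```

```text
cover o [13.55 -0.57 80.02] tilt 0.2867 yaw/roll [-0.0013 -0.0002] tipX -44.96 tipZ 62.77 Fbox [ 0.21 -0.13 -1.45]
cover o [13.59 -0.56 80.03] tilt 0.2868 yaw/roll [-0.0013 -0.0002] tipX -44.92 tipZ 62.77 Fbox [ 0.14  0.09 -2.25]
cover o [13.49 -0.52 79.88] tilt 0.2865 yaw/roll [-0.0013 -0.0001] tipX -45.02 tipZ 62.64 Fbox [-0.05  0.34 -1.62]
goal [ 0.5188 -0.1866  0.1091]
t 6.6 tcp [ 0.5291 -0.187   0.1119] F [-0.06  0.34 -1.62] M [-0.103  0.775  0.002] w 0.136
shift [-0.0355, -0.0017, -0.0006] turn [0.0, -0.0021, -0.0004] rows 0.3 0.1
cover o [13.49 -0.52 79.88] tilt 0.2865 yaw/roll [-0.0013 -0.0001] tipX -45.02 tipZ 62.64 Fbox [-0.05  0.34 -1.62]
```

```bash
python3 -c "
from h import *
goal(2.2,75,.276)
"
```

```text
goal [ 0.5181 -0.1866  0.1071]
t 6.6 tcp [ 0.5291 -0.187   0.1119] F [-0.06  0.34 -1.62] M [-0.103  0.775  0.002] w 0.136
shift [-0.0395, -0.0017, 0.005] turn [0.0, -0.0034, -0.0004] rows 0.3 0.1
cover o [13.49 -0.52 79.88] tilt 0.2865 yaw/roll [-0.0013 -0.0001] tipX -45.02 tipZ 62.64 Fbox [-0.05  0.34 -1.62]
```

```bash
python3 -m creep '[[0,-0.013,-0.001,0.004,0,-0.0034,0],[0,-0.026,-0.0015,0.005,0,-0.0034,0],[0,-0.039,-0.0015,0.005,0,-0.0034,0],[0,-0.039,-0.0015,0.005,0,-0.0034,0],[0,-0.039,-0.0015,0.005,0,-0.0034,0]]'>/dev/null; python3 -c "
from h import *
where()
for i in range(3): r.capture('wrist');where()
goal(-5,75.,.276)
"
```

```text
cover o [ 1.760e+00 -3.000e-02  7.507e+01] tilt 0.2751 yaw/roll [-0.0014  0.    ] tipX -56.94 tipZ 58.49 Fbox [-0.63 -0.15  0.  ]
cover o [ 1.890e+00 -3.000e-02  7.506e+01] tilt 0.2752 yaw/roll [-0.0014  0.    ] tipX -56.81 tipZ 58.48 Fbox [-0.49  0.02 -0.25]
cover o [ 2.020e+00 -5.000e-02  7.507e+01] tilt 0.2753 yaw/roll [-0.0013 -0.    ] tipX -56.68 tipZ 58.48 Fbox [-0.99 -1.11 -0.67]
cover o [ 2.110e+00 -5.000e-02  7.508e+01] tilt 0.2754 yaw/roll [-0.0013 -0.    ] tipX -56.59 tipZ 58.49 Fbox [-0.35  0.07 -0.26]
goal [ 0.5109 -0.1867  0.1071]
t 7.17 tcp [ 0.5181 -0.1866  0.1072] F [-0.35  0.06 -0.26] M [-0.004  0.959 -0.002] w 0.137
shift [-0.023, -0.0002, -0.0062] turn [0.0, 0.0002, -0.0004] rows 0.2 0.0
cover o [ 2.110e+00 -5.000e-02  7.508e+01] tilt 0.2754 yaw/roll [-0.0013 -0.    ] tipX -56.59 tipZ 58.49 Fbox [-0.35  0.07 -0.26]
```

```bash
python3 -c "
from h import *
goal(-1.5,76.5,.28)
"
```

```text
goal [ 0.5143 -0.1866  0.1086]
t 7.17 tcp [ 0.5181 -0.1866  0.1072] F [-0.35  0.06 -0.26] M [-0.004  0.959 -0.002] w 0.137
shift [-0.0108, -0.0002, -0.0079] turn [0.0, 0.0015, -0.0004] rows 0.1 0.0
cover o [ 2.110e+00 -5.000e-02  7.508e+01] tilt 0.2754 yaw/roll [-0.0013 -0.    ] tipX -56.59 tipZ 58.49 Fbox [-0.35  0.07 -0.26]
```

```bash
python3 -m creep '[[0,-0.001,0,-0.005,0,0.0015,0],[0,-0.005,0,-0.008,0,0.0015,0],[0,-0.011,0,-0.008,0,0.0015,0],[0,-0.011,0,-0.008,0,0.0015,0],[0,-0.011,0,-0.008,0,0.0015,0]]'>/dev/null; python3 -c "
from h import *
where()
for i in range(3): r.capture('wrist');where()
goal(-4,76.5,.28)
"
```

```text
cover o [-0.95 -0.1  76.85] tilt 0.2815 yaw/roll [-0.0012 -0.0003] tipX -59.55 tipZ 59.9 Fbox [ 1.28  0.88 -2.46]
cover o [-0.93 -0.08 76.84] tilt 0.2814 yaw/roll [-0.0011 -0.0002] tipX -59.53 tipZ 59.9 Fbox [ 1.45  0.21 -1.72]
cover o [-0.94 -0.1  76.85] tilt 0.2814 yaw/roll [-0.0011 -0.0002] tipX -59.54 tipZ 59.91 Fbox [ 1.08  0.71 -1.36]
cover o [-0.97 -0.09 76.82] tilt 0.2813 yaw/roll [-0.0012 -0.0002] tipX -59.57 tipZ 59.88 Fbox [ 0.25  0.63 -1.69]
goal [ 0.5118 -0.1867  0.1086]
t 7.73 tcp [ 0.5148 -0.1867  0.1089] F [ 0.25  0.64 -1.69] M [0.043 0.275 0.031] w 0.137
shift [-0.0099, -0.0003, -0.0018] turn [0.0001, -0.0004, -0.0003] rows 0.1 0.0
cover o [-0.97 -0.09 76.82] tilt 0.2813 yaw/roll [-0.0012 -0.0002] tipX -59.57 tipZ 59.88 Fbox [ 0.25  0.63 -1.69]
```

```bash
python3 -m creep '[[0,-0.005,0,-0.001,0,0,0],[0,-0.01,0,-0.001,0,0,0],[0,-0.01,0,-0.001,0,0,0],[0,-0.01,0,-0.001,0,0,0]]'>/dev/null; cat > st.py <<'E'
from h import *
import sys
F=[];M=[]
for i in range(3):
    r.capture('wrist');s=r.sense();F.append(s['wrist_force']);M.append(s['moment'])
where(s);print('meanF',np.mean(F,0).round(2),'M',np.mean(M,0).round(3))
a=list(map(float,sys.argv[1:4]))
goal(*a)
E
python3 st.py -6 76.5 .28
```

```text
cover o [-3.16 -0.15 76.77] tilt 0.2829 yaw/roll [-0.0009 -0.0005] tipX -61.73 tipZ 59.74 Fbox [ 3.17 -0.02  0.07]
meanF [ 3.65  0.66 -0.17] M [ 0.091 -0.369  0.047]
goal [ 0.5098 -0.1867  0.1086]
t 8.22 tcp [ 0.5125 -0.1868  0.1088] F [3.17 0.02 0.07] M [ 0.054 -0.386  0.075] w 0.139
shift [-0.009, -0.0005, -0.0018] turn [0.0001, -0.0009, -0.0002] rows 0.1 0.0
cover o [-3.16 -0.15 76.77] tilt 0.2829 yaw/roll [-0.0009 -0.0005] tipX -61.73 tipZ 59.74 Fbox [ 3.17 -0.02  0.07]
```

```bash
python3 look.py w7 160 90 200 140 4; python3 - <<'E'
import cv2,numpy as np
a=cv2.imread('pics/w6.png');b=cv2.imread('pics/w7.png')
f=lambda i:cv2.resize(i[120:230,180:340],None,fx=4,fy=4,interpolation=cv2.INTER_CUBIC)[:290]
cv2.imwrite('pics/cmp7.png',np.vstack([f(a),f(b)]))
E
```

```text
8.2167 [ 0.51254554 -0.18678224  0.10884508] [ 0.04  0.   -0.06  0.06 -0.04 -0.02]
```

View pics/cmp7.png

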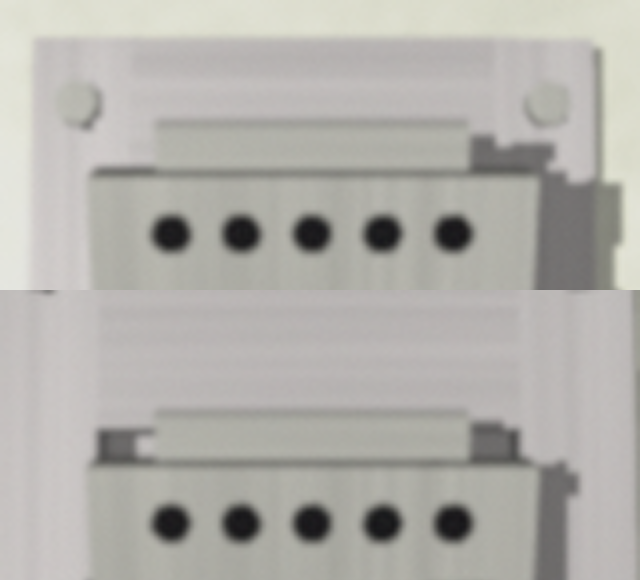

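```bash
sed -i 's/\[.5243,-.1868,0\]/[.5263,-.1868,0]/' h.py; python3 -c "
from h import *
goal(-8.2,76.5,.28,None,.3)"
```

```text
goal [ 0.5096 -0.1864  0.1086]
t 8.27 tcp [ 0.5125 -0.1868  0.1088] F [ 3.49 -0.37  0.15] M [ 0.079 -0.395 -0.018] w 0.131
shift [-0.0093, -0.0014, -0.0021] turn [0.0001, -0.0009, -0.0002] rows 0.1 0.0
cover o [-5.25 -0.13 76.7 ] tilt 0.2827 yaw/roll [-0.0009 -0.0004] tipX -63.83 tipZ 59.69 Fbox [ 3.48 -0.41  0.15]
```

```bash
python3 -m creep '[[0,-0.005,-0.001,-0.001,0,-0.001,0],[0,-0.01,-0.0014,-0.002,0,-0.001,0],[0,-0.0115,-0.0014,-0.002,0,-0.001,0],[0,-0.0115,-0.0014,-0.002,0,-0.001,0]]'>/dev/null; python3 st.py -10.4 76 .28
```

```text
cover o [-8.33  0.14 76.64] tilt 0.2807 yaw/roll [-0.0007 -0.0008] tipX -66.94 tipZ 59.75 Fbox [ 3.9  -1.91  0.1 ]
meanF [ 3.75 -1.09 -0.05] M [-0.432 -0.78  -0.05 ]
goal [ 0.5074 -0.1867  0.1081]
t 8.75 tcp [ 0.5094 -0.1865  0.1087] F [ 3.92 -1.86  0.1 ] M [-0.412 -0.808 -0.071] w 0.137
shift [-0.0072, 0.0006, 0.0001] turn [0.0002, -0.0002, -0.0001] rows 0.1 0.0
cover o [-8.33  0.14 76.64] tilt 0.2807 yaw/roll [-0.0007 -0.0008] tipX -66.94 tipZ 59.75 Fbox [ 3.9  -1.91  0.1 ]
```

```bash
python3 -m creep '[[0,-0.003,0.001,-0.001,0,0,0],[0,-0.006,0.002,-0.001,0,0,0],[0,-0.008,0.002,-0.001,0,0,0],[0,-0.008,0.002,-0.001,0,0,0]]'>/dev/null; python3 st.py -10.4 76 .28; python3 look.py w8 160 90 200 140 4
```

```text
cover o [-10.01  -0.2   76.67] tilt 0.2823 yaw/roll [-0.0007 -0.0006] tipX -68.6 tipZ 59.68 Fbox [ 5.68  1.19 -0.07]
meanF [ 5.54  1.33 -0.22] M [ 0.289 -1.022  0.05 ]
goal [ 0.5074 -0.1867  0.1081]
t 9.23 tcp [ 0.5077 -0.1869  0.1088] F [ 5.67  1.26 -0.07] M [ 0.287 -1.045  0.052] w 0.135
shift [-0.0016, -0.0006, 0.0018] turn [0.0002, -0.0007, -0.0002] rows 0.0 0.0
cover o [-10.01  -0.2   76.67] tilt 0.2823 yaw/roll [-0.0007 -0.0006] tipX -68.6 tipZ 59.68 Fbox [ 5.68  1.19 -0.07]
9.2333 [ 0.50771203 -0.18690484  0.10875365] [-0.03 -0.11  0.07  0.11 -0.02  0.03]
```

View pics/w8c.png

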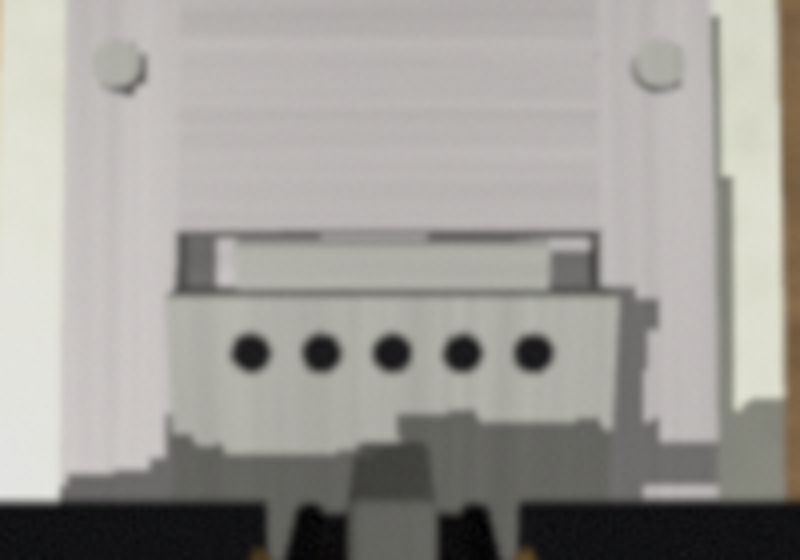

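```bash
python3 -c "
from h import *
goal(-9.5,72.7,.21,None,-.1)"
```

```text
goal [ 0.5106 -0.1868  0.1053]
t 9.28 tcp [ 0.5077 -0.1869  0.1088] F [5.68 0.86 0.79] M [ 0.306 -1.018  0.064] w 0.135
shift [0.006, -0.0004, 0.0137] turn [0.0002, -0.023, -0.0002] rows 0.1 0.6
cover o [-10.02  -0.24  76.68] tilt 0.2823 yaw/roll [-0.0007 -0.0006] tipX -68.61 tipZ 59.68 Fbox [5.69 0.79 0.79]
```

```bash
python3 -m creep '[[0,0.0015,0,0.005,0,-0.008,0],[0,0.003,0,0.009,0,-0.016,0],[0,0.0045,0,0.0135,0,-0.023,0],[0,0.0045,0,0.0135,0,-0.023,0],[0,0.0045,0,0.0135,0,-0.023,0]]'>/dev/null; python3 st.py -8.8 70 .14
```

```text
cover o [-9.59 -0.1  72.48] tilt 0.2108 yaw/roll [-0.0008 -0.0004] tipX -69.24 tipZ 59.72 Fbox [ 4.91 -0.29 -1.64]
meanF [ 4.95 -0.47 -1.86] M [-0.056 -1.18  -0.012]
goal [ 0.5136 -0.1867  0.103 ]
t 9.85 tcp [ 0.5104 -0.1868  0.1051] F [ 4.91 -0.23 -1.64] M [-0.028 -1.167 -0.018] w 0.136
shift [0.0087, -0.0003, 0.0091] turn [0.0001, -0.0225, -0.0002] rows 0.1 0.6
cover o [-9.59 -0.1  72.48] tilt 0.2108 yaw/roll [-0.0008 -0.0004] tipX -69.24 tipZ 59.72 Fbox [ 4.91 -0.29 -1.64]
```

```bash
python3 -m creep '[[0,0.003,0,0.003,0,-0.0075,0],[0,0.006,0,0.006,0,-0.015,0],[0,0.0085,0,0.009,0,-0.0225,0],[0,0.0085,0,0.009,0,-0.0225,0],[0,0.0085,0,0.009,0,-0.0225,0]]'>/dev/null; python3 st.py -8.3 67.2 .07;python3 look.py w9 160 90 200 140 4
```

```text
cover o [-8.94  0.14 69.34] tilt 0.1398 yaw/roll [-0.0012  0.0001] tipX -69.34 tipZ 60.84 Fbox [ 6.03  0.41 -4.1 ]
meanF [ 5.73 -0.07 -3.43] M [-0.11  -1.347  0.012]
goal [ 0.5164 -0.1866  0.1004]
t 10.42 tcp [ 0.5134 -0.1865  0.1023] F [ 6.02  0.48 -4.1 ] M [-0.139 -1.382  0.009] w 0.135
shift [0.0088, 0.0005, 0.0078] turn [-0.0001, -0.0222, -0.0004] rows 0.1 0.6
cover o [-8.94  0.14 69.34] tilt 0.1398 yaw/roll [-0.0012  0.0001] tipX -69.34 tipZ 60.84 Fbox [ 6.03  0.41 -4.1 ]
10.4167 [ 0.51342184 -0.18651922  0.10231531] [-0.01 -0.1  -0.07  0.06  0.06  0.04]
```

View pics/w9c.png

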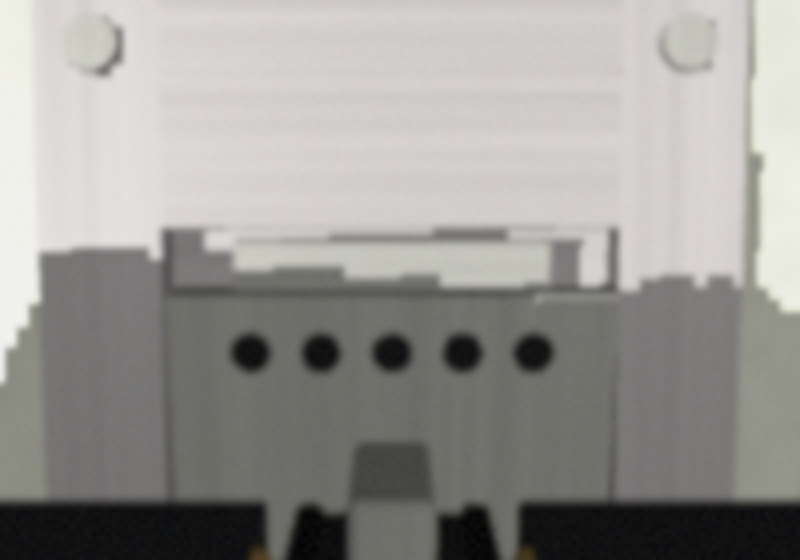

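```bash
python3 -m creep '[[0,0.003,0,0.0025,0,-0.0075,0],[0,0.006,0,0.005,0,-0.015,0],[0,0.0088,0.0003,0.0075,0,-0.022,0],[0,0.0088,0.0003,0.0075,0,-0.022,0],[0,0.0088,0.0003,0.0075,0,-0.022,0]]'>/dev/null; python3 st.py -8 64.4 .0;python3 look.py wa 160 90 200 140 4
```

```text
cover o [-8.44  0.33 66.56] tilt 0.0705 yaw/roll [-0.0015  0.0008] tipX -69.29 tipZ 62.26 Fbox [ 5.41 -0.01 -3.6 ]
meanF [ 5.23  0.31 -3.76] M [-0.056 -1.541  0.026]
goal [ 0.519  -0.1866  0.0976]
t 11.03 tcp [ 0.5162 -0.1863  0.0997] F [ 5.41  0.05 -3.6 ] M [-0.048 -1.567  0.036] w 0.132
shift [0.0087, 0.001, 0.0077] turn [-0.0003, -0.0224, -0.0005] rows 0.1 0.6
cover o [-8.44  0.33 66.56] tilt 0.0705 yaw/roll [-0.0015  0.0008] tipX -69.29 tipZ 62.26 Fbox [ 5.41 -0.01 -3.6 ]
11.0333 [ 0.51621586 -0.18632069  0.09972291] [-0.08 -0.1  -0.07  0.15 -0.03  0.02]
```

View pics/wac.png

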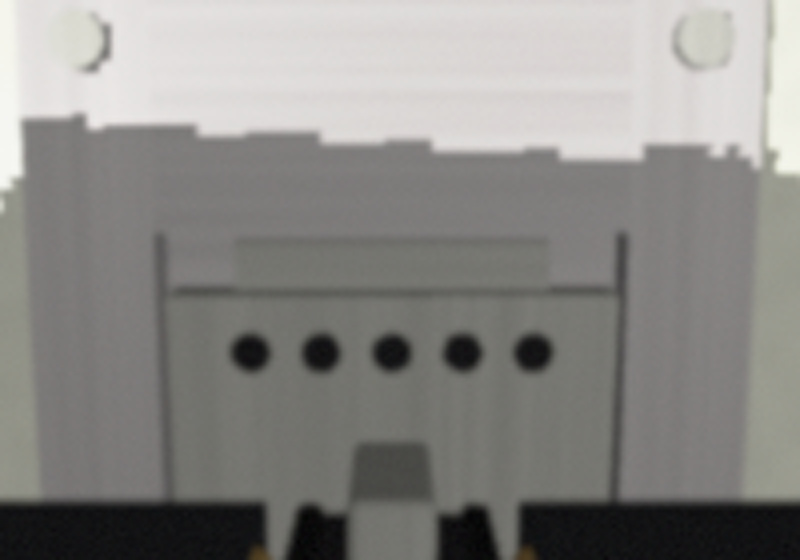

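```bash
python3 - <<'E'
import cv2,numpy as np
a=cv2.imread('pics/wa.png')[140:172,195:325]
g=cv2.createCLAHE(4,(2,4)).apply(cv2.resize(cv2.cvtColor(a,6),None,fx=6,fy=12,interpolation=cv2.INTER_CUBIC))
cv2.imwrite('pics/wa_e.png',g)
b=cv2.imread('pics/wa.png',0)
for x in (215,230,257,300): print(x,b[140:170,x-4:x+5].mean(1).round().astype(int).tolist())
E
```

```text
215 [124, 123, 123, 121, 121, 121, 122, 123, 123, 122, 120, 119, 119, 120, 121, 122, 123, 124, 124, 124, 120, 105, 87, 89, 103, 114, 117, 117, 117, 117]
230 [124, 124, 123, 122, 121, 122, 122, 123, 121, 113, 108, 111, 114, 115, 115, 116, 116, 116, 117, 117, 117, 112, 99, 93, 103, 112, 115, 115, 115, 115]
257 [124, 124, 123, 123, 123, 123, 123, 124, 121, 114, 109, 112, 115, 117, 116, 117, 116, 117, 117, 117, 117, 112, 100, 94, 104, 115, 117, 117, 117, 117]
300 [127, 126, 126, 126, 125, 126, 125, 126, 126, 125, 123, 124, 125, 125, 125, 125, 126, 127, 127, 126, 121, 106, 90, 94, 110, 118, 120, 119, 119, 120]
```

View pics/wa_e.png

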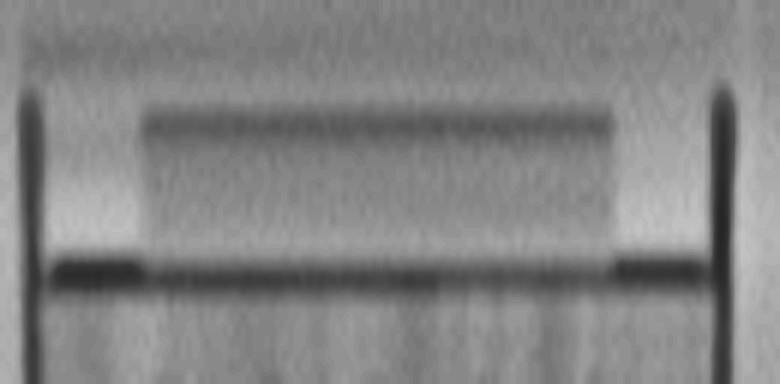

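```bash
python3 -m creep '[[0,0.0027,0,0.0025,0,-0.0075,0],[0,0.0054,0,0.005,0,-0.015,0],[0,0.008,0.0006,0.0075,0,-0.022,0],[0,0.008,0.0006,0.0075,0,-0.022,0],[0,0.008,0.0006,0.0075,0,-0.022,0]]'>/dev/null; python3 st.py -8 64.0 .0;python3 look.py wb 160 90 200 140 4
```

```text
cover o [-8.32  0.38 64.18] tilt 0.0021 yaw/roll [-0.0019  0.0014] tipX -69.32 tipZ 64.05 Fbox [ 5.    0.12 -2.81]
meanF [ 4.76  0.66 -2.91] M [ 0.139 -1.639  0.004]
goal [ 0.519  -0.1866  0.0972]
t 11.65 tcp [ 0.5186 -0.1863  0.0974] F [ 5.    0.18 -2.81] M [ 0.146 -1.672  0.034] w 0.134
shift [0.0013, 0.0011, 0.0006] turn [-0.0004, -0.0007, -0.0006] rows 0.0 0.0
cover o [-8.32  0.38 64.18] tilt 0.0021 yaw/roll [-0.0019  0.0014] tipX -69.32 tipZ 64.05 Fbox [ 5.    0.12 -2.81]
11.65 [ 0.51860198 -0.18626084  0.09737945] [-0.06 -0.05  0.02  0.03  0.06  0.04]
```

View pics/wbc.png

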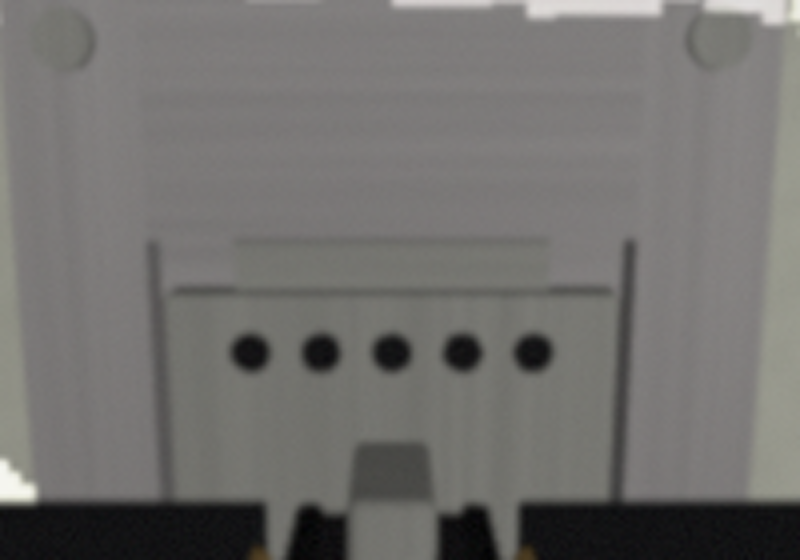

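```bash
python3 -m creep '[[0,0,0.0008,0.001,0,-0.0006,0],[0,0,0.0008,0.002,0,-0.0006,0],[0,0,0.0008,0.0025,0,-0.0006,0],[0,0,0.0008,0.0025,0,-0.0006,0]]'>/dev/null; python3 st.py -8 63.5 .0
```

```text
cover o [-8.38  0.34 63.92] tilt 0.0007 yaw/roll [-0.0018  0.0015] tipX -69.38 tipZ 63.88 Fbox [3.14 3.49 3.79]
meanF [3.19 3.68 3.53] M [ 0.935 -1.028  0.014]
goal [ 0.519  -0.1866  0.0967]
t 12.18 tcp [ 0.5186 -0.1863  0.0971] F [3.1  3.53 3.79] M [ 1.052 -1.005  0.009] w 0.133
shift [0.0014, 0.001, 0.0014] turn [-0.0005, -0.0002, -0.0006] rows 0.0 0.0
cover o [-8.38  0.34 63.92] tilt 0.0007 yaw/roll [-0.0018  0.0015] tipX -69.38 tipZ 63.88 Fbox [3.14 3.49 3.79]
```

```bash
python3 -m creep '[[0,0,-0.0008,-0.0006,0,0,0],[0,0.006,-0.0008,-0.0006,0,0,0],[0,0.012,-0.0008,-0.0006,0,0,0],[0,0.018,-0.0008,-0.0006,0,0,0],[0,0.018,-0.0008,-0.0006,0,0,0]]'>/dev/null; python3 st.py -8 63.8 .0;python3 look.py wc 160 90 200 140 4
```

```text
cover o [-3.6   0.39 63.93] tilt -0.0006 yaw/roll [-0.0019  0.0014] tipX -64.6 tipZ 63.97 Fbox [ 0.33 -1.28  2.11]
meanF [ 0.82 -0.15  2.54] M [-0.031 -0.484 -0.003]
goal [ 0.519  -0.1866  0.097 ]
t 12.75 tcp [ 0.5234 -0.1862  0.0971] F [ 0.34 -1.28  2.11] M [-0.095 -0.459 -0.094] w 0.139
shift [-0.0147, 0.0012, 0.0005] turn [-0.0005, 0.0002, -0.0006] rows 0.1 0.0
cover o [-3.6   0.39 63.93] tilt -0.0006 yaw/roll [-0.0019  0.0014] tipX -64.6 tipZ 63.97 Fbox [ 0.33 -1.28  2.11]
12.75 [ 0.52341686 -0.18619772  0.09713424] [ 0.15 -0.07 -0.11 -0.03  0.08  0.1 ]
```

View pics/wcc.png

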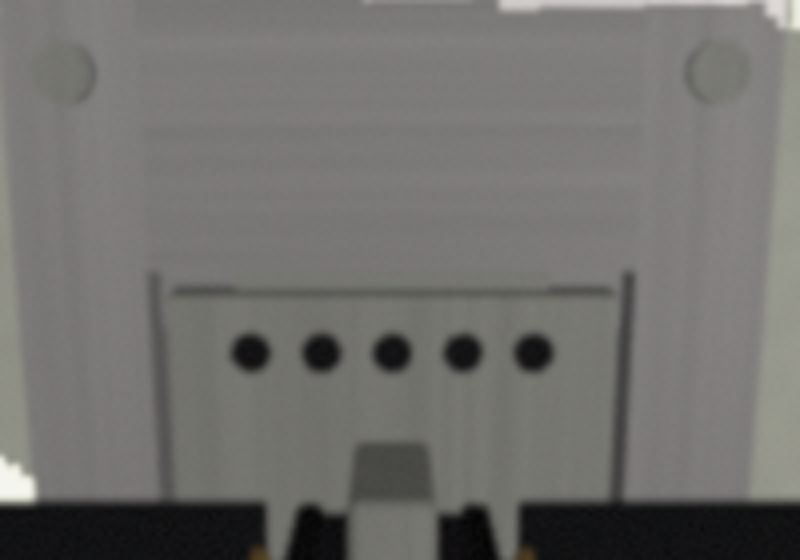

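```bash
python3 -m creep '[[0,0.001,0,-0.0012,0,0,0],[0,0.003,0,-0.0012,0,0,0],[0,0.004,0,-0.0012,0,0,0],[0,0.004,0,-0.0012,0,0,0]]'>/dev/null; python3 st.py -8 63.8 .0;python3 look.py wd 160 90 200 140 4
```

```text
cover o [-2.56  0.43 63.97] tilt -0.001 yaw/roll [-0.0021  0.0016] tipX -63.56 tipZ 64.03 Fbox [ 2.23 -0.78 -1.47]
meanF [ 1.93 -0.13 -1.06] M [-0.151 -0.746  0.028]
goal [ 0.519  -0.1866  0.097 ]
t 13.28 tcp [ 0.5245 -0.1861  0.0972] F [ 2.23 -0.75 -1.47] M [-0.162 -0.747  0.036] w 0.137
shift [-0.0183, 0.0013, 0.0006] turn [-0.0005, 0.0003, -0.0007] rows 0.1 0.0
cover o [-2.56  0.43 63.97] tilt -0.001 yaw/roll [-0.0021  0.0016] tipX -63.56 tipZ 64.03 Fbox [ 2.23 -0.78 -1.47]
13.2833 [ 0.52446968 -0.18614798  0.09717241] [-0.08  0.15 -0.    0.   -0.02 -0.08]
```

View pics/wdc.png

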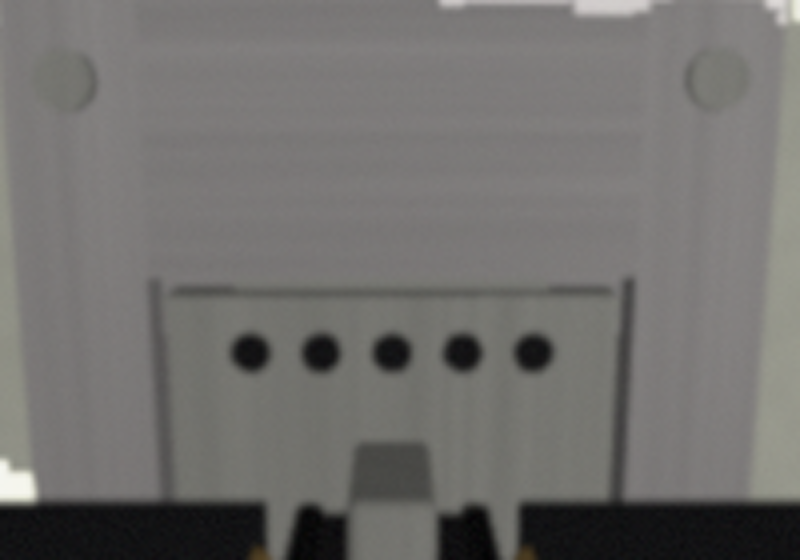

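```bash
python3 -m creep '[[0.4,0.002,0,0,0,0,0],[0.4,0.003,0,0,0,0,0],[0.4,0.003,0,0,0,0,0],[0.4,0.003,0,0,0,0,0],[0.4,0.003,0,0,0,0,0]]'; python3 st.py -8 63.8 .0;python3 look.py we 160 90 200 140 4
```

```text
time_s: 13.75
tcp_pos: [0.525, -0.1861, 0.097]
ee_rot: [[1.0, 0.01, -0.002], [0.01, -1.0, 0.002], [-0.002, -0.002, -1.0]]
wrist_force: [-0.3, -0.6, 0.3]
gripper_width: 0.373
cover o [-1.78  0.44 63.96] tilt -0.0012 yaw/roll [-0.0022  0.0016] tipX -62.78 tipZ 64.03 Fbox [-0.6  -0.81 -0.16]
meanF [-0.47 -0.27  0.07] M [-0.029 -0.014  0.021]
goal [ 0.519  -0.1866  0.097 ]
t 13.9 tcp [ 0.5252 -0.1861  0.0972] F [-0.59 -0.82 -0.16] M [-0.032  0.     0.011] w 0.394
shift [-0.0209, 0.0013, 0.0005] turn [-0.0005, 0.0004, -0.0007] rows 0.2 0.0
cover o [-1.78  0.44 63.96] tilt -0.0012 yaw/roll [-0.0022  0.0016] tipX -62.78 tipZ 64.03 Fbox [-0.6  -0.81 -0.16]
13.9 [ 0.52524878 -0.18613183  0.09715704] [ 0.12 -0.05  0.05  0.09  0.05 -0.01]
```

View pics/wec.png

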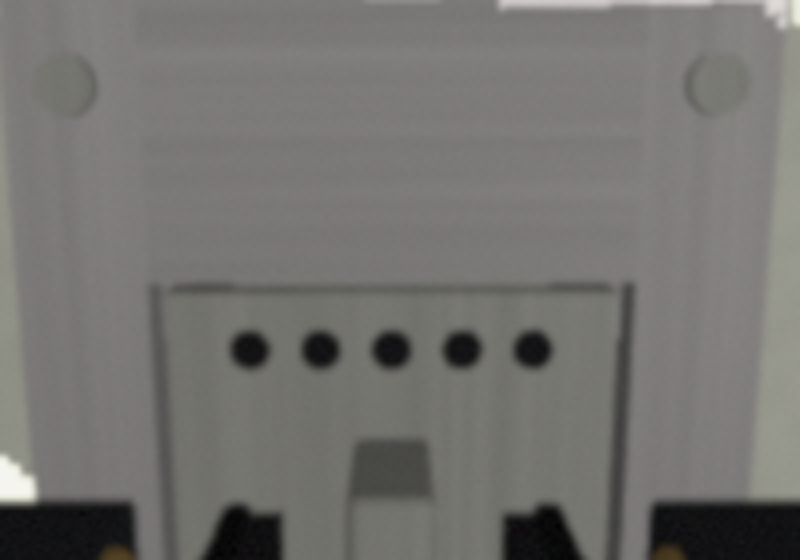

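```bash
python3 -m creep '[[0.4,0,0,-0.04,0,0,0],[0.4,0,0,-0.12,0,0,0],[0.4,0,0,-0.25,0,0,0],[0.4,0,0,-0.38,0,0,0],[0.4,0,0,-0.5,0,0,0]]' >/dev/null; python3 -c "
from h import *
plan([.40,-.185,.27],Rc(.7))"
```

```text
t 14.37 tcp [ 0.5253 -0.1864  0.2493] F [ 0.89 -0.45  0.43] M [-0.064 -0.174  0.004] w 0.402
shift [-0.4175, -0.0091, -0.0686] turn [-0.0004, 0.0003, -0.0006] rows 3.0 0.0
```

```bash
python3 -m creep '[[0.4,-0.14,0,-0.07,0,0,0],[0.4,-0.28,0,-0.07,0,0,0],[0.4,-0.417,-0.009,-0.07,0,0,0],[0.4,-0.417,-0.009,-0.07,0,0,0],[0.4,-0.417,-0.009,-0.07,0,0,0]]' >/dev/null; python3 -m creep '[[0.4,0,0,0,0,0,0],[0.4,0,0,0,0,0,0]]' >/dev/null; python3 look.py wf 150 0 210 200 3.8;python3 -c "
from h import *
cv2.imwrite('pics/t3.png',r.capture('top'));cv2.imwrite('pics/s3.png',cv2.resize(r.capture('scene')[80:220,100:270],None,fx=4.5,fy=4.2))"
```

```text
14.95 [ 0.39866228 -0.1850777   0.27153903] [ 0.06  1.32  0.44 -0.03  0.01  0.09]
```

View pics/wfc.png

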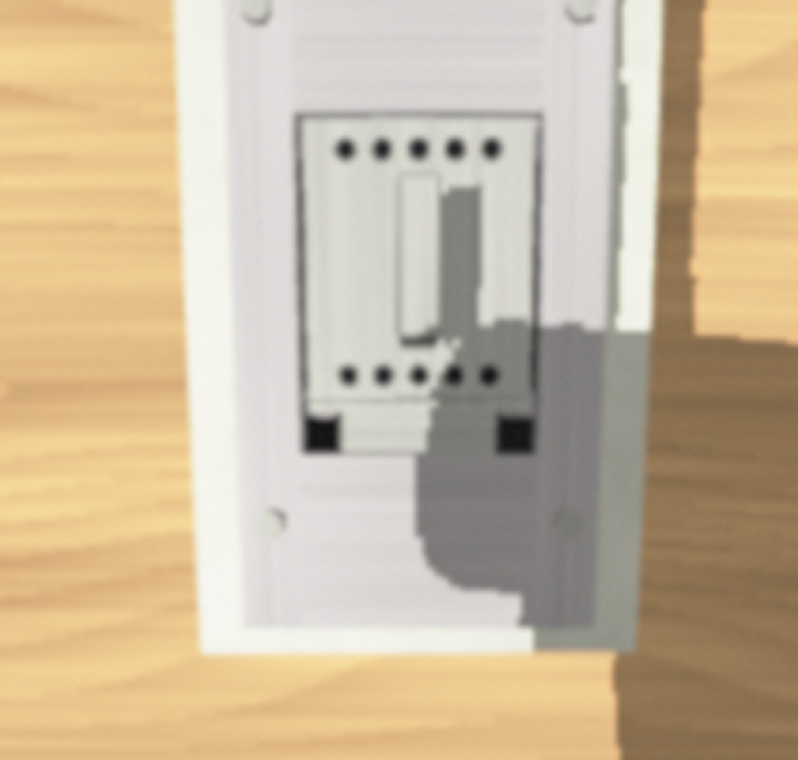

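View pics/s3.png

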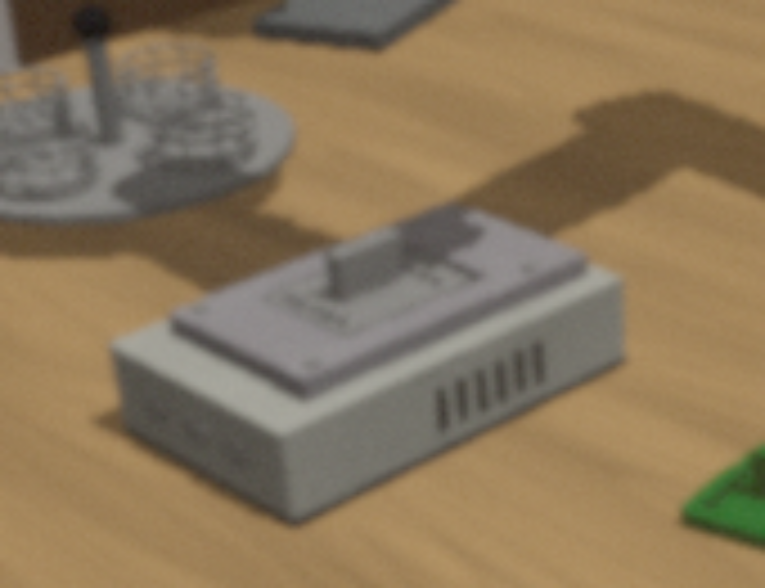

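View pics/t3.png

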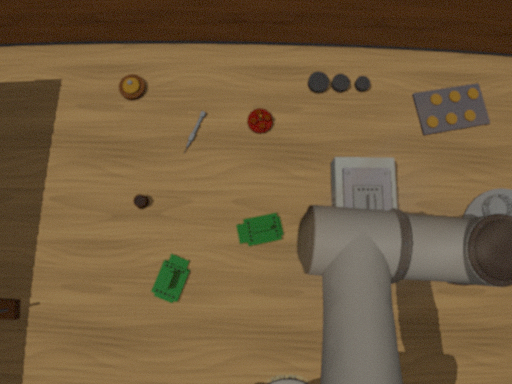

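```bash
python3 -c "
from station import r
print(r.sense()['time_s'],r.finish_job())"
```

```text
the job is handed in; nothing more can be done
15.1 None
```

The steel cover is back on the drying box: hooked under the ledge, swung down, pushed forward by the strip, and let go. I handed the job in at 15.1 s.

- **Hooking:** I slid the lip under the ledge at a tilt of about 0.28 rad, with one light touch on a pad. I felt the strip there and pressed until the lip was about 8 mm behind its end place, at about 5.5 N.
- **Swing and release:** I swung the cover down in four steps and let it rest on the pads and shelf with about 6 N. I then eased it forward until the short lip was under the catch, opened the gripper and backed away. The highest force I read on the cover was about 6 N.
- **Last checks:** After release the wrist force was near zero. The pictures show the cover level and flush. The short lip is out of sight under the catch, with about 1.5 mm between the raised part and the catch, as expected. The last overhead picture shows the oil stand, pin vise and loupe where they were at the start.
- **Disagreement:** The strip contact put the frame about 2 mm further along +x than the pictures did. Taken from the pictures, the press would have been about 6.5 mm, right at the lower limit. The lip went down behind the catch with no contact felt there, so it made no difference to the result.
- **Not measured:** I judged the final forward position by the size of the gap at the catch, not by a separate fit.

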